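# Zero the lot counter

### The job

A new lot of watch cases is coming, so put the larger of the two click counters back to zero: with a fingertip, flick the lugs of its wheel anticlockwise (seen from above), click by click, until the wheel's raised fin rests in line with the counter's pointer, without ever clicking past it. Touch the wheel only gently and grasp or lift nothing; leave both counters where they stand, do not turn the smaller counter's wheel, and do not disturb the things around.

Things in the scene. Friction and masses are not known exactly. Their poses are not given: they have to be found in the camera images.
- lot_counter: LARGER click counter, loose, 2 kg, slides if shoved. Origin: on the vertical wheel axis, at the underside (bench level); x points from the axis to the pointer, z up. Dark grey base plate 14 mm thick, x = -50 to +98, y = -50 to +50 mm; post with a bright pointer blade x = 76 to 94, y = -11 to +11 mm, 59 mm high. On it turns a flat aluminium thumbwheel.
- lot_counter_hub (a point): Top centre of the larger wheel, on its axis, 47 mm high. Disc radius 42 mm, with 8 radial finger lugs (9 mm wide, rounded, 45 degrees apart) out to radius 60 mm; disc and lugs lie 24 to 42 mm above the bench. Gap between lugs: 37 mm at the tips, 23 mm at the disc. At each click one lug lines up with the pointer, so one also points along the counter's -x, overhanging the base by 10 mm.
- lot_counter_wheel (a joint): Larger wheel's angle, rad, growing anticlockwise from above; 0 = fin at the pointer (zero). Sprung clicks at multiples of 0.785; starts 2 to 4 clicks short of 0 (-1.57, -2.36 or -3.14); stops at -3.6 and 1.2. About 4 N on a lug starts a click; past half way the wheel snaps on to the next click by itself, let go earlier it falls back. Damped: it does not coast on.
- lot_counter_fin (a point): Outer top end of the larger wheel's fin, 60 mm from the axis, 56 mm high; turns with the wheel. The fin is a black raised radial ridge, 7 mm wide, from radius 18 to 60 mm, on top of one lug.
- lot_counter_pointer (a point): Tip of the larger counter's pointer blade, 72 mm from the wheel axis along the counter's x, 59 mm high.
- reject_counter: SMALLER click counter, same build, loose, 2 kg; its wheel is left alone. Origin on its wheel axis at the underside, x towards its pointer. Base x = -38 to +80, y = -38 to +38 mm, 14 mm thick; wheel radius 42 mm over the lugs, 24 to 42 mm high, post 59 mm high. Either counter may be the left one.
- reject_counter_fin (a point): Outer top end of the fin on the smaller wheel, 42 mm from its axis, 56 mm high.
- watch_case_a: Loose steel watch case 46x45x14 mm lying on the bench between the counters; origin at the centre of its underside.
- watch_case_b: Loose steel watch case 46x45x14 mm lying between the counters, nearer the robot; origin at the centre of its underside.
- loupe: Loose black eye loupe, 32 mm across, 28 mm tall, at the right; origin at the centre of its underside.
- paste_tin: Loose round tin, 69 mm across, 28 mm tall, at the left; origin at the centre of its underside.
- compound_bar: Loose bar of polishing compound 35x95x27 mm behind the counters; origin at the centre of its underside.
- powder_jar: Loose jar with a red lid, 57 mm across, 64 mm tall, at the right; origin at the centre of its underside.
Not all that is in view belongs to the job. What is shaped like the lot_counter but orange is not meant.

How it is judged:
By the outcome, as a careful person would: the job done as asked, in the order asked, and still so for the second after the job is handed in, with the robot touching nothing.
It also fails if it takes over 69 s, if anything falls off the work surface, if the arm or the gripper's body presses on something with over 40 N, if the wrist force passes 120 N, or if a joint passes its speed limit or range.

### The arm

A 6-joint arm with a two-finger parallel gripper is mounted at the origin on the work surface; the furniture and walls round the work are solid. World frame = base frame: x ahead of the robot, y to its left, z up, the work surface at z = 0. Lengths are in m, angles in degrees, forces in N, time in s.
With the tool pointing down it reaches from about 0.35 to 0.875 m from the base axis. Payload 4.2 kg.
Tool frame: the origin (TCP) lies on the centre line of the jaws, within the pads' length; the fingertips stand tip_reach ahead of it and the grasp point (between the pads) is the TCP (tip_reach is the distance from the TCP to the fingertips, in m); z points along the fingers, y is the line along which they close (so a half turn about z gives the same grasp; the last joint's range is limited). The gripper opens to 87 mm and grips with 3 to 60 N. Pads are 19 mm wide; open, the fingers measure 117 mm over their backs; the gripper's body (75 mm by 190 mm) begins 51 mm behind the grasp point.
Start: joints at [-49.756, 22.042, 0.453, 0, -68.411, -14.817], TCP at [0.268, -0.564, 0.242] pointing down, gripper open.
Joint ranges: [-179.83, 179.83], [-69.29, 118.12], [-61.27, 80.66], [-181.25, 117.63], [-171.15, -9.14], [-177.46, 177.46]. Speed limits (degrees/s): [159.86, 159.86, 180, 180, 180, 180].

### API

Orientations are given as a 3x3 rotation matrix whose columns are the frame's x, y, z axes.
In Python, from station import sense, capture, finish_job, tip_reach gives the robot as it stands.
- The arm moves only by the tool arm_command, never from a script. Its argument "deltas" is a list of rows, each a list of 7 numbers: the turn, a rotation vector about the tool's x, y, z in rad, then the shift along the tool's x, y, z in cm, then the closure, from -1 (fully open) to 1 (shut), so that 0 is half open. In form: [[rx, ry, rz, dx, dy, dz, hand], ...]. A call has 1 to 8 rows; each row is the pose to reach, as a shift and turn from the pose commanded when the call began, along the tool's axes at that moment; what a row does not reach only later rows make up. A row lasts 1/12 s, in which the tool goes at most 41.7 mm and 7.16 degrees, less where a joint would pass 70% of its speed; a pose out of reach is approached as far as the arm can. A call with a gripper value outside its range is refused whole. The fingers move at their own pace and stop on an object; the grip force is fixed at half the most. Time passes only in rows, so rows that repeat a pose let the fingers close. It gives the time, the measured TCP pose, the force, the opening and the grip force at its end, in the units of the state.
- sense(): the state, without advancing time (a new reading comes with each control period).
- capture(name): name is "side" or "top"; returns a dict with "pixels" (384x512x3 uint8, blue, green, red), "fovy" (degrees; the focal length in pixels is half the picture's height over the tangent of half this angle, whatever the lens; pixels are square), "cx", "cy" (the principal point, pixels), "k1" (the pictures are not rectified: a ray, as slopes to the right and down, at radius r is drawn at 1 + k1 r^2 times it, then the intrinsics apply), "rvec" (rotation vector, rad) and "tvec" (3), from world to camera coordinates, as OpenCV has them. Camera axes: x right, y down, z forward; pixel columns grow to the right and rows downward; lengths in m; the calibration is good to about 2 mm. A picture is of the moment at which its call begins. There is no depth.
- finish_job(): hands the job in; it is judged then, once.
The state is a dict: "time_s": time; "joints": joint angles; "joint_velocities": joint speeds; "effort": joint torques, N m; "tcp_pos": TCP position; "ee_rot": TCP orientation; "wrist_force": force on the tool from outside, world axes, zero at the start; "moment": the same for the moment, N m; "gripper_width": opening from 0.0 (shut) to 1.0 (fully open); "gripper_force": force on a finger pad.
Only numpy, scipy, OpenCV 4.12 (cv2) and the standard library are available. Lean on these libraries where they do the work, as an engineer would, in place of code of your own. Each camera call takes 0.05 s, during which the arm holds its last target. There are 200 camera calls.

## Working session

There is one attempt and no reset: what is moved stays moved. The work goes in short steps, Python scripts to look and compute and a tool call to move; the robot and the scene stay as the last step left them, time stands still between calls to the robot, and variables do not carry over. Pictures are saved under pics/ and viewed, at most 10 in all, crops included, and the job is handed in when it is done.

Besides the shell and the picture viewer there is one more tool, called after ">>>" as name(argument=value, ...) on one line, values as JSON. arm_command: Moves the arm, as the interface text tells. Its arguments: {"type":"object","properties":{"deltas":{"type":"array"}},"required":["deltas"]}

```bash
mkdir -p pics
cat > h.py <<'E'
import numpy as np, cv2
from station import sense, capture, finish_job, tip_reach
def cam(c):
    h=c["pixels"].shape[0]; f=h/2/np.tan(np.radians(c["fovy"])/2)
    K=np.array([[f,0,c["cx"]],[0,f,c["cy"]],[0,0,1]]); R=cv2.Rodrigues(np.array(c["rvec"],float))[0]
    return K,np.array([c["k1"],0,0,0,0.]),R,np.array(c["tvec"],float).ravel()
def ray(c,uv,z):
    K,d,R,t=cam(c); p=cv2.undistortPoints(np.array(uv,float).reshape(-1,1,2),K,d).reshape(-1,2)
    D=np.c_[p,np.ones(len(p))]@R; o=-R.T@t
    return o+D*((z-o[2])/D[:,2])[:,None]
def proj(c,P):
    K,d,R,t=cam(c); return cv2.projectPoints(np.array(P,float).reshape(-1,1,3),cv2.Rodrigues(R)[0],t,K,d)[0].reshape(-1,2)
E
python3 - <<'E'
from h import *
print(tip_reach); s=sense(); print(s)
for n in("top","side"):
    c=capture(n); cv2.imwrite(f"pics/{n}0.png",c["pixels"]); np.save(f"{n}0.npy",c,allow_pickle=True)
    K,d,R,t=cam(c); print(n,-R.T@t,R,K[0,0])
E
```

```text
0.019
{'time_s': 0.0, 'joints': array([-4.97558818e+01,  2.20886567e+01,  3.78693558e-01, -3.10230842e-02,
       -6.84106146e+01, -1.48159659e+01]), 'joint_velocities': array([ 0.02396288,  0.00154378,  0.07131378,  0.07458738, -0.06614275,
       -0.05626884]), 'effort': array([-1.55478274e-04, -3.90667105e+01,  1.87401438e+01,  4.21976969e+00,
        1.09029369e-02, -1.97760760e-04]), 'tcp_pos': array([ 0.26813338, -0.56392478,  0.24046905]), 'ee_rot': array([[-9.03210156e-01, -4.29197464e-01, -9.75258595e-04],
       [-4.29198569e-01,  9.03208092e-01,  1.93157054e-03],
       [ 5.18362765e-05,  2.16319372e-03, -9.99997659e-01]]), 'wrist_force': array([-0.8951698 ,  0.01346831,  0.93668909]), 'moment': array([ 0.00327484, -0.01545672,  0.02253657]), 'gripper_force': 0.0, 'gripper_width': 1.0029911186950058}
top [0.36410459 0.04407215 1.58868296] [[-0.02150908 -0.9996423   0.01589443]
 [-0.9955748   0.01996148 -0.09182782]
 [ 0.0914777  -0.01779923 -0.99564804]] 478.48681091109154
side [0.20230947 0.77428724 0.75711366] [[-0.92957527 -0.36863091  0.00102995]
 [-0.24021172  0.60361698 -0.76022686]
 [ 0.27962142 -0.70693549 -0.64965688]] 358.48904804226913
```

View pics/top0.png

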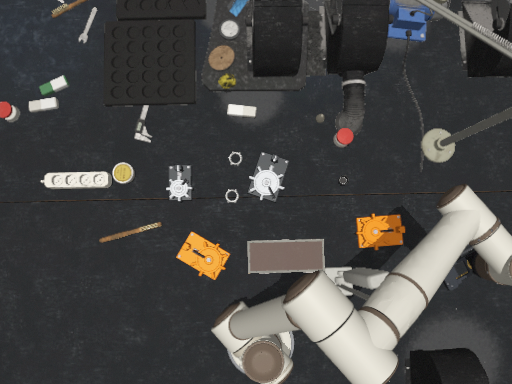

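View pics/side0.png

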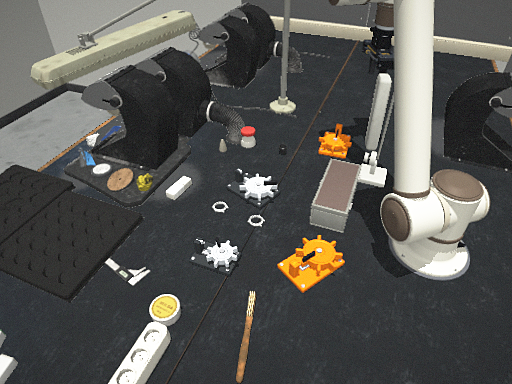

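The grey counters are at top (267,181) and (179,186). The orange ones at (203,256) and (381,231) are excluded by colour. The counter at (267,181) looks like the larger grey one, and one enlarged crop should confirm that.

Run:
```python
from h import *
c=np.load("top0.npy",allow_pickle=True).item(); s=np.load("side0.npy",allow_pickle=True).item()
a=cv2.resize(c["pixels"][140:215,150:300],None,fx=5,fy=5,interpolation=cv2.INTER_CUBIC)
b=cv2.resize(s["pixels"][160:215,215:290],None,fx=4,fy=4,interpolation=cv2.INTER_CUBIC)
o=np.zeros((600,750,3),np.uint8);o[:375]=a;o[375:595,:300]=b
b=cv2.resize(s["pixels"][232:280,185:250],None,fx=4,fy=4,interpolation=cv2.INTER_CUBIC);o[375:567,320:580]=b
cv2.imwrite("pics/crop.png",o)
# white wheel mask
for box in((150,165,205,205),(240,145,300,210)):
    x0,y0,x1,y1=box; g=c["pixels"][y0:y1,x0:x1].min(2)
    m=(g>150).astype(np.uint8); n,l,st,ce=cv2.connectedComponentsWithStats(m)
    i=1+np.argmax(st[1:,4]); cnt=cv2.findContours((l==i).astype(np.uint8),0,2)[0][0]
    e=cv2.minEnclosingCircle(cnt); ctr=np.array(e[0])+[x0,y0]; print(st[i],ctr,e[1],ray(c,ctr,.042),ce[i]+[x0,y0],ray(c,ce[i]+[x0,y0],.042))
```

```text
[ 16   7  26  29 335] [177.79333305 186.13999939] 14.191492080688477 [[0.51563341 0.2560725  0.042     ]] [177.96716418 187.51940299] [[0.5111275  0.25554125 0.042     ]]
[  9  20  35  35 618] [265.5 182.5] 18.560810089111328 [[ 0.52181921 -0.02881497  0.042     ]] [265.8802589  181.42071197] [[ 0.52532209 -0.03013767  0.042     ]]
```

View pics/crop.png

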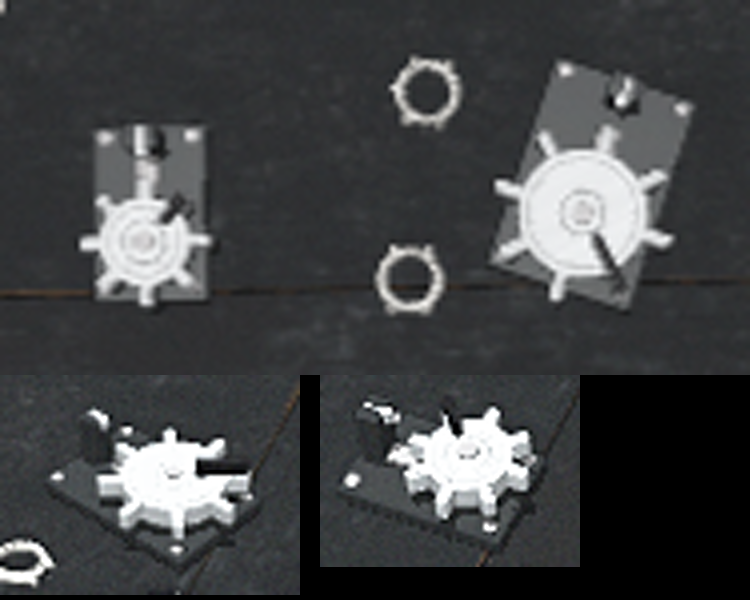

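The crop shows the counter with its hub at top pixel (266.6,182.4) is the larger one: its wheel is about 35 px across, against 26 px for the other. Its fin end is at about (274,197), three lugs clockwise of the pointer post at (274.5,158), so it needs three anticlockwise clicks. Next I'll measure the hub and heading.

```bash
cat >> h.py <<'E'
def wheel(c,x0=235,y0=145,x1=300,y1=215):
    g=c["pixels"][y0:y1,x0:x1].min(2); G=cv2.resize(g,None,fx=4,fy=4,interpolation=cv2.INTER_CUBIC)
    m=(G>130).astype(np.uint8); k=cv2.getStructuringElement(cv2.MORPH_ELLIPSE,(41,41))
    d=cv2.morphologyEx(m,cv2.MORPH_OPEN,k); cn=max(cv2.findContours(d,0,2)[0],key=cv2.contourArea)
    M=cv2.moments(cv2.convexHull(cn)); up=lambda p:(np.array(p,float)+.5)/4-.5+[x0,y0]
    hub=ray(c,up([M["m10"]/M["m00"],M["m01"]/M["m00"]]),.042)[0]
    v,u=np.nonzero(m); P=ray(c,up(np.c_[u,v]),.042)-hub; r=np.hypot(P[:,0],P[:,1]); a=np.arctan2(P[:,1],P[:,0])
    s=(r>.047)&(r<.058); h=np.degrees(np.angle(np.exp(8j*a[s]).sum())/8)
    v,u=np.nonzero((G<70)); F=ray(c,up(np.c_[u,v]),.056)-hub; rf=np.hypot(F[:,0],F[:,1]); s=(rf>.022)&(rf<.038)
    f=F[s].mean(0); return hub,h,np.degrees(np.arctan2(f[1],f[0])),s.sum()
E
python3 - <<'E'
from h import *
c=np.load("top0.npy",allow_pickle=True).item(); s=np.load("side0.npy",allow_pickle=True).item()
hub,h,f,n=wheel(c); print(hub,h,f,n, "side hub px",proj(s,hub+[0,0,.005]))
post=ray(c,[150+625/5,140+92/5],.059)[0]-hub; print("post heading",np.degrees(np.arctan2(post[1],post[0])),np.linalg.norm(post[:2]))
st=sense(); R=st["ee_rot"]; print("yaw of tool x",np.degrees(np.arctan2(R[1,0],R[0,0])))
E
```

```text
[ 0.52486951 -0.03000444  0.042     ] -19.718303496920853 -155.33844193279447 70 side hub px [[257.03939834 183.22183943]]
post heading -22.795567466393095 0.0790832965751234
yaw of tool x -154.58173156727062
```

>>> arm_command(deltas=[[0.05, 0, 0, 0, 0, 0, 1], [0, 0, 0.1, -3, 2.5, 0, 1], [0, 0, 0.16, -6, 5, 0, 1], [0, 0, 0.22, -9, 7.5, 0, 1], [0, 0, 0.28, -12, 10, 0, 1], [0, 0, 0.34, -15, 12.5, 0, 1], [0, 0, 0.39, -18, 15, 0, 1], [0, 0, 0.39, -20, 17, 0, 1]])

```text
time_s: 0.77
tcp_pos: [0.3766, -0.3226, 0.2413]
ee_rot: [[-0.999, -0.053, -0.0], [-0.053, 0.999, 0.001], [0.0, 0.001, -1.0]]
wrist_force: [-0.1, 0.8, -0.0]
gripper_width: 0.477
gripper_force: 0.0
```

>>> arm_command(deltas=[[0, 0, 0.1, -2, 4, 0, 1], [0, 0, 0.2, -4, 8, 0, 1], [0, 0, 0.3, -6, 12, 0, 1], [0, 0, 0.396, -8, 16, 0, 1], [0, 0, 0.396, -10, 20, 0, 1], [0, 0, 0.396, -12, 23, 0, 1], [0, 0, 0.396, -12, 23.4, 2, 1], [0, 0, 0.396, -12, 23.4, 4, 1]])

```text
time_s: 1.43
tcp_pos: [0.4857, -0.0814, 0.2019]
ee_rot: [[-0.944, 0.331, 0.004], [0.331, 0.944, 0.001], [-0.004, 0.002, -1.0]]
wrist_force: [-0.4, -0.3, -0.5]
gripper_width: 0.01
gripper_force: 0.0
```

>>> arm_command(deltas=[[0, 0, 0, 0, 0, 2, 1], [0, 0, 0, 0, 0, 4, 1], [0, 0, 0, 0, 0, 6, 1], [0, 0, 0, 0, 0, 7, 1], [0, 0, 0, 0, 0, 7, 1], [0, 0, 0, 0, 0, 7, 1]])

```text
time_s: 1.93
tcp_pos: [0.483, -0.085, 0.1311]
ee_rot: [[-0.942, 0.335, -0.002], [0.335, 0.942, -0.0], [0.001, -0.001, -1.0]]
wrist_force: [0.5, -0.1, 0.2]
gripper_width: 0.007
gripper_force: 0.0
```

```bash
cat > st.py <<'E'
from h import *
s=sense(); R=s["ee_rot"]; ps=np.radians(-19.7); hub=np.array([.5249,-.0300]); E=np.array([[np.cos(ps),np.sin(ps)],[-np.sin(ps),np.cos(ps)]])
print("t",s["time_s"],"tcp",s["tcp_pos"],"yaw",np.degrees(np.arctan2(R[1,0],R[0,0])),"in counter mm",1e3*E@(s["tcp_pos"][:2]-hub),"tip z",s["tcp_pos"][2]-tip_reach,"w",s["gripper_width"],"F",s["wrist_force"])
E
cat st.py > a.py
cat >> a.py <<'E'
c=capture("side"); p=s["tcp_pos"]+R[:,2]*tip_reach; print("tip px",proj(c,p))
cv2.imwrite("pics/side1.png",cv2.resize(c["pixels"][100:220,190:330],None,fx=5,fy=5,interpolation=cv2.INTER_CUBIC))
E
python3 a.py
```

```text
t 1.9333 tcp [ 0.48299399 -0.08498031  0.13114304] yaw 160.40452739785212 in counter mm [-20.91967038 -65.88866209] tip z 0.11214304266076132 w 0.006730640644255231 F [ 0.53423194 -0.14377094  0.17745848]
tip px [[276.24789208 159.56756356]]
```

View pics/side1.png

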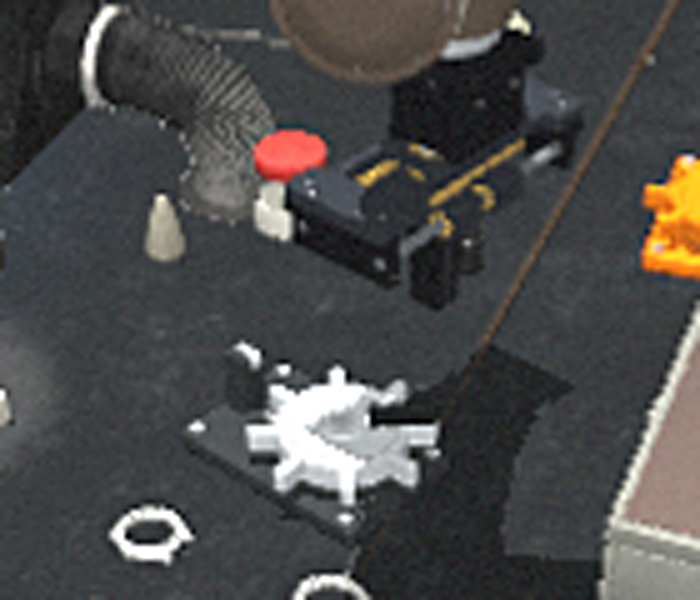

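The view shows the shut fingertips at crop (430,300), where they were predicted to be, above the gap with the fin lug on its near side. Next I descend into the gap.

>>> arm_command(deltas=[[0, 0, 0, 0, 0.2, 2, 1], [0, 0, 0, 0, 0.2, 4, 1], [0, 0, 0, 0, 0.2, 5.5, 1], [0, 0, 0, 0, 0.2, 6.5, 1], [0, 0, 0, 0, 0.2, 7.2, 1], [0, 0, 0, 0, 0.2, 7.9, 1], [0, 0, 0, 0, 0.2, 8.5, 1], [0, 0, 0, 0, 0.2, 8.5, 1]])

```text
time_s: 2.65
tcp_pos: [0.4837, -0.0831, 0.0461]
ee_rot: [[-0.942, 0.336, -0.001], [0.336, 0.942, -0.0], [0.001, -0.0, -1.0]]
wrist_force: [0.9, 0.1, -0.7]
gripper_width: 0.004
gripper_force: 0.0
```

```bash
python3 st.py
```

```text
t 2.65 tcp [ 0.48369773 -0.08305318  0.04606544] yaw 160.37943238353185 in counter mm [-20.90674766 -63.83709671] tip z 0.027065442088083595 w 0.00356989028031922 F [ 0.87541981  0.12592234 -0.68314075]
```

Now the slow first push.

>>> arm_command(deltas=[[0, 0, 0, -0.25, 0, 0, 1], [0, 0, 0, -0.5, 0, 0, 1], [0, 0, 0, -0.75, 0, 0, 1], [0, 0, 0, -1.0, 0, 0, 1], [0, 0, 0, -1.25, 0, 0, 1], [0, 0, 0, -1.5, 0, 0, 1], [0, 0, 0, -1.75, 0, 0, 1], [0, 0, 0, -2.0, 0, 0, 1]])

```text
time_s: 3.32
tcp_pos: [0.5008, -0.0894, 0.0462]
ee_rot: [[-0.942, 0.336, -0.005], [0.336, 0.942, 0.001], [0.005, -0.001, -1.0]]
wrist_force: [-7.7, 6.0, 2.9]
gripper_width: 0.007
gripper_force: 3.8
```

>>> arm_command(deltas=[[0, 0, 0, -0.25, 0, 0, 1], [0, 0, 0, -0.5, 0, 0, 1], [0, 0, 0, -0.75, 0, 0, 1], [0, 0, 0, -1.0, 0, 0, 1], [0, 0, 0, -1.25, 0, 0, 1], [0, 0, 0, -1.5, 0, 0, 1], [0, 0, 0, -1.75, 0, 0, 1], [0, 0, 0, -2.0, 0, 0, 1]])

```text
time_s: 3.98
tcp_pos: [0.5223, -0.0966, 0.0467]
ee_rot: [[-0.942, 0.336, 0.001], [0.336, 0.942, -0.0], [-0.001, 0.0, -1.0]]
wrist_force: [-0.2, 0.3, 1.0]
gripper_width: 0.005
gripper_force: 0.0
```

```bash
sed -i 's/side1/side2/' a.py; python3 a.py
```

```text
t 3.9833 tcp [ 0.5223116  -0.09663075  0.04669336] yaw 160.38554987411828 in counter mm [ 20.02401107 -63.60342354] tip z 0.027693363224324464 w 0.005399572449789918 F [-0.21455603  0.27040085  1.02781377]
tip px [[265.28350974 176.01337044]]
```

View pics/side2.png

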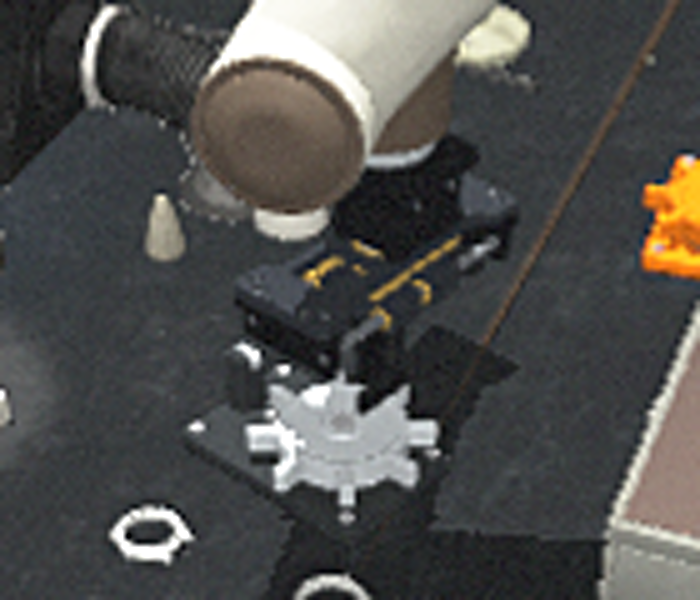

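The wheel clicked once: the fin now points at crop (395,395), the next lug position, and the base has not shifted. The push peaked near 10 N, so I'll push slower. Next I lift out, go back and descend again.

>>> arm_command(deltas=[[0, 0, 0, 0, 0, -2, 1], [0, 0, 0, 0, 0, -4, 1], [0, 0, 0, 0, 0, -5, 1], [0, 0, 0, 2, 0, -5, 1], [0, 0, 0, 4, 0, -5, 1], [0, 0, 0, 4.1, 0, -5, 1], [0, 0, 0, 4.1, 0, -5, 1], [0, 0, 0, 4.1, 0, -5, 1]])

```text
time_s: 4.7
tcp_pos: [0.4837, -0.0827, 0.0968]
ee_rot: [[-0.942, 0.335, 0.001], [0.335, 0.942, -0.0], [-0.001, 0.0, -1.0]]
wrist_force: [0.8, 0.5, 0.6]
gripper_width: 0.009
gripper_force: 0.0
```

```bash
cat > b.py <<'E'
from st import *
c=capture("side"); m=c["pixels"]
import sys; cv2.imwrite(sys.argv[1],cv2.resize(m[140:220,215:305],None,fx=6,fy=6,interpolation=cv2.INTER_CUBIC))
c=np.load("side0.npy",allow_pickle=True).item()["pixels"]
# base shift: phase correlation of the near base part and of the post
for b in((184,206,220,275),(165,182,226,246)):
    y0,y1,x0,x1=b; g=lambda i:cv2.cvtColor(i[y0:y1,x0:x1],6).astype(np.float32); print("shift px",cv2.phaseCorrelate(g(c),g(m)))
E
python3 b.py pics/b1.png
```

```text
t 4.7 tcp [ 0.48374723 -0.08265311  0.09682943] yaw 160.42372967251205 in counter mm [-20.99500367 -63.44375814] tip z 0.07782943379781686 w 0.009071022785491939 F [0.79883214 0.45284588 0.56997372]
shift px ((-0.19455343517681456, 0.05190760248190962), 0.8926628794935014)
shift px ((0.004173958551122681, -0.06678292876977743), 0.9868012977970971)
```

View pics/b1.png

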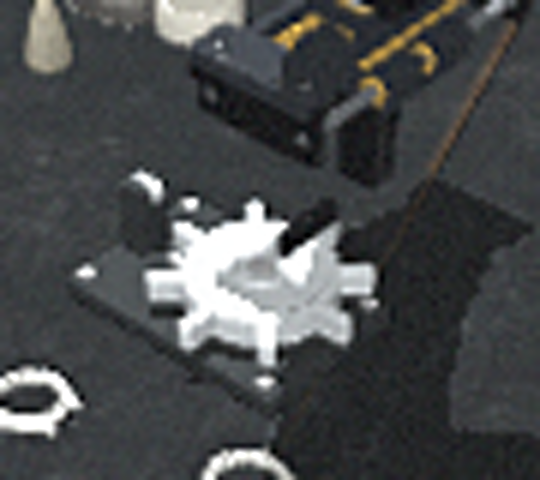

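The fin end is at crop (330,205), on the counter's -y lug: one click done and two to go. The base has moved no more than 0.2 px.

>>> arm_command(deltas=[[0, 0, 0, 0, 0, 1, 1], [0, 0, 0, 0, 0, 2, 1], [0, 0, 0, 0, 0, 3, 1], [0, 0, 0, 0, 0, 4, 1], [0, 0, 0, 0, 0, 5, 1], [0, 0, 0, 0, 0, 5, 1], [0, 0, 0, -0.3, 0, 5, 1], [0, 0, 0, -0.5, 0, 5, 1]])

```text
time_s: 5.42
tcp_pos: [0.4877, -0.0846, 0.0465]
ee_rot: [[-0.942, 0.336, -0.002], [0.336, 0.942, -0.0], [0.001, -0.001, -1.0]]
wrist_force: [-1.6, 0.5, -2.8]
gripper_width: 0.003
gripper_force: 1.1
```

>>> arm_command(deltas=[[0, 0, 0, -0.15, 0, 0, 1], [0, 0, 0, -0.3, 0, 0, 1], [0, 0, 0, -0.45, 0, 0, 1], [0, 0, 0, -0.6, 0, 0, 1], [0, 0, 0, -0.75, 0, 0, 1], [0, 0, 0, -0.9, 0, 0, 1], [0, 0, 0, -1.05, 0, 0, 1], [0, 0, 0, -1.2, 0, 0, 1]])

```text
time_s: 6.08
tcp_pos: [0.4985, -0.0881, 0.0464]
ee_rot: [[-0.942, 0.336, -0.001], [0.336, 0.942, 0.0], [0.001, -0.0, -1.0]]
wrist_force: [-5.3, 5.0, 0.7]
gripper_width: 0.003
gripper_force: 2.5
```

>>> arm_command(deltas=[[0, 0, 0, -0.15, 0, 0, 1], [0, 0, 0, -0.3, 0, 0, 1], [0, 0, 0, -0.45, 0, 0, 1], [0, 0, 0, -0.6, 0, 0, 1], [0, 0, 0, -0.75, 0, 0, 1], [0, 0, 0, -0.9, 0, 0, 1], [0, 0, 0, -1.05, 0, 0, 1], [0, 0, 0, -1.2, 0, 0, 1]])

```text
time_s: 6.75
tcp_pos: [0.5125, -0.0925, 0.0474]
ee_rot: [[-0.942, 0.335, 0.004], [0.335, 0.942, -0.0], [-0.004, 0.001, -1.0]]
wrist_force: [-0.1, 0.3, 0.1]
gripper_width: 0.004
gripper_force: 0.0
```

>>> arm_command(deltas=[[0, 0, 0, -0.3, 0, 0, 1], [0, 0, 0, -0.6, 0, 0, 1], [0, 0, 0, -0.9, 0, 0, 1], [0, 0, 0, -1.1, 0, 0, 1], [0, 0, 0, -1.1, 0, 0, 1], [0, 0, 0, -1.1, 0, 0, 1]])

```text
time_s: 7.25
tcp_pos: [0.5207, -0.0962, 0.0465]
ee_rot: [[-0.942, 0.336, -0.0], [0.336, 0.942, 0.0], [0.0, 0.0, -1.0]]
wrist_force: [-0.3, -0.2, 0.0]
gripper_width: 0.003
gripper_force: 0.0
```

>>> arm_command(deltas=[[0, 0, 0, 0, 0, -2, 1], [0, 0, 0, 0, 0, -4, 1], [0, 0, 0, 0, 0, -5, 1], [0, 0, 0, 2, 0, -5, 1], [0, 0, 0, 4, 0, -5, 1], [0, 0, 0, 4, 0, -5, 1], [0, 0, 0, 4, 0, -5, 1], [0, 0, 0, 4, 0, -5, 1]])

```text
time_s: 7.92
tcp_pos: [0.4835, -0.0826, 0.0968]
ee_rot: [[-0.942, 0.335, 0.001], [0.335, 0.942, -0.0], [-0.001, 0.0, -1.0]]
wrist_force: [0.1, -0.1, 0.1]
gripper_width: 0.007
gripper_force: 0.0
```

```bash
python3 b.py pics/b2.png
```

```text
t 7.9167 tcp [ 0.48350836 -0.08262705  0.0967575 ] yaw 160.42185350255286 in counter mm [-21.22868431 -63.49974265] tip z 0.077757498269697 w 0.007002000713408278 F [ 0.14817715 -0.14786728  0.11128366]
shift px ((-0.15923026164833232, 0.02326228745397607), 0.9134251250161065)
shift px ((0.11525346652278934, 0.15101263146832622), 0.9792604443099764)
```

View pics/b2.png

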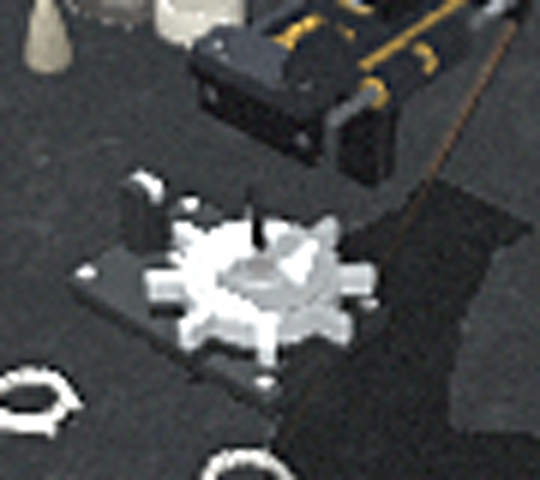

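The fin end is now at (252,195), one click short of the pointer, and the counter has not shifted. The last click follows, with the same motion.

>>> arm_command(deltas=[[0, 0, 0, 0, 0, 1, 1], [0, 0, 0, 0, 0, 2, 1], [0, 0, 0, 0, 0, 3, 1], [0, 0, 0, 0, 0, 4, 1], [0, 0, 0, 0, 0, 5, 1], [0, 0, 0, 0, 0, 5, 1], [0, 0, 0, -0.3, 0, 5, 1], [0, 0, 0, -0.5, 0, 5, 1]])

```text
time_s: 8.63
tcp_pos: [0.4877, -0.0846, 0.0465]
ee_rot: [[-0.942, 0.336, -0.001], [0.336, 0.942, -0.0], [0.001, -0.001, -1.0]]
wrist_force: [-1.3, 0.1, -1.0]
gripper_width: 0.006
gripper_force: 1.1
```

>>> arm_command(deltas=[[0, 0, 0, -0.15, 0, 0, 1], [0, 0, 0, -0.3, 0, 0, 1], [0, 0, 0, -0.45, 0, 0, 1], [0, 0, 0, -0.6, 0, 0, 1], [0, 0, 0, -0.75, 0, 0, 1], [0, 0, 0, -0.9, 0, 0, 1], [0, 0, 0, -1.05, 0, 0, 1], [0, 0, 0, -1.2, 0, 0, 1]])

```text
time_s: 9.3
tcp_pos: [0.4985, -0.0882, 0.0464]
ee_rot: [[-0.942, 0.336, -0.001], [0.336, 0.942, 0.0], [0.001, -0.0, -1.0]]
wrist_force: [-4.3, 4.9, -0.0]
gripper_width: 0.004
gripper_force: 2.5
```

>>> arm_command(deltas=[[0, 0, 0, -0.15, 0, 0, 1], [0, 0, 0, -0.3, 0, 0, 1], [0, 0, 0, -0.45, 0, 0, 1], [0, 0, 0, -0.6, 0, 0, 1], [0, 0, 0, -0.75, 0, 0, 1], [0, 0, 0, -0.9, 0, 0, 1], [0, 0, 0, -1.05, 0, 0, 1], [0, 0, 0, -1.2, 0, 0, 1]])

```text
time_s: 9.97
tcp_pos: [0.5124, -0.0925, 0.0473]
ee_rot: [[-0.942, 0.335, 0.004], [0.335, 0.942, -0.0], [-0.004, 0.001, -1.0]]
wrist_force: [0.3, -0.4, 0.6]
gripper_width: 0.002
gripper_force: 0.0
```

>>> arm_command(deltas=[[0, 0, 0, -0.3, 0, 0, 1], [0, 0, 0, -0.6, 0, 0, 1], [0, 0, 0, -0.9, 0, 0, 1], [0, 0, 0, -1.1, 0, 0, 1], [0, 0, 0, -1.1, 0, 0, 1], [0, 0, 0, -1.1, 0, 0, 1]])

```text
time_s: 10.47
tcp_pos: [0.5207, -0.0962, 0.0465]
ee_rot: [[-0.942, 0.336, -0.0], [0.336, 0.942, 0.0], [0.0, -0.0, -1.0]]
wrist_force: [-0.6, -0.1, 0.1]
gripper_width: 0.009
gripper_force: 0.0
```

>>> arm_command(deltas=[[0, 0, 0, 0, 0, -2, 1], [0, 0, 0, 0, 0, -4, 1], [0, 0, 0, 0, 0, -6, 1], [0, 0, 0, 0, 0, -9, 1], [0, 0, 0, 0, -2, -12, 1], [0, 0, 0, 0, -5, -14, 1], [0, 0, 0, 0, -8, -14, 1], [0, 0, 0, 0, -11, -14, 1]])

```text
time_s: 11.13
tcp_pos: [0.484, -0.2005, 0.1885]
ee_rot: [[-0.942, 0.334, 0.004], [0.334, 0.942, -0.0], [-0.004, 0.001, -1.0]]
wrist_force: [0.9, 0.4, -0.3]
gripper_width: 0.003
gripper_force: 0.0
```

>>> arm_command(deltas=[[0, 0, 0, 1, -3, 0, 1], [0, 0, 0, 2, -6, 0, 1], [0, 0, 0, 3, -9, 0, 1], [0, 0, 0, 3, -12, 0, 1], [0, 0, 0, 3, -12, 0, 1], [0, 0, 0, 3, -12, 0, 1]])

```text
time_s: 11.63
tcp_pos: [0.4143, -0.3037, 0.1864]
ee_rot: [[-0.941, 0.338, -0.0], [0.338, 0.941, 0.0], [0.0, 0.0, -1.0]]
wrist_force: [0.3, 0.5, -0.0]
gripper_width: 0.004
gripper_force: 0.0
```

```bash
python3 b.py pics/b3.png
python3 - <<'E'
from h import *
c=capture("top"); print(wheel(c)); a=np.load("top0.npy",allow_pickle=True).item()["pixels"]
o=[cv2.resize(i[100:260,90:370],None,fx=2.7,fy=1.85*1.459,interpolation=cv2.INTER_CUBIC) for i in (c["pixels"],)]
cv2.imwrite("pics/top3.png",o[0])
E
```

```text
t 11.6333 tcp [ 0.41427825 -0.3036895   0.18642742] yaw 160.22225323524802 in counter mm [ -11.88769063 -294.96066899] tip z 0.16742741511085937 w 0.003889727953006563 F [ 0.27208743  0.47918855 -0.00542101]
shift px ((-0.09378020954811817, -0.061544283217433104), 0.99691507783201)
shift px ((0.11829696657516386, 0.2540032231159426), 0.6838648776213329)
(array([ 0.52105815, -0.03001941,  0.042     ]), np.float64(-19.907917588580915), np.float64(-21.640298608706487), np.int64(61))
```

View pics/top3.png

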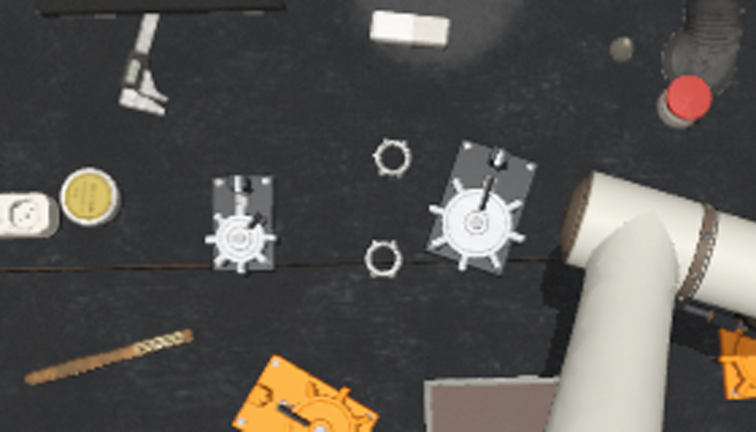

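View pics/b3.png

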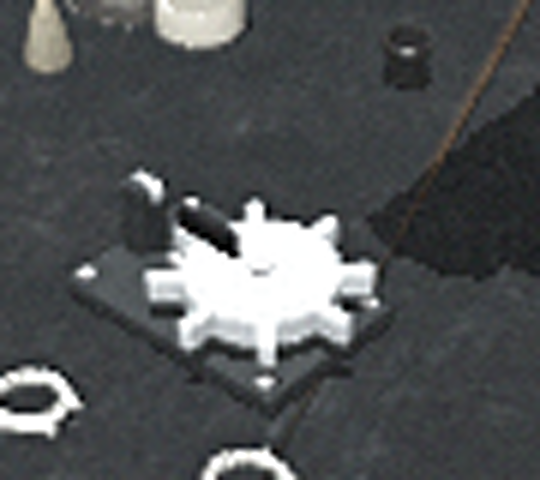

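The fin at (487,190) in the top view lies in line with the pointer at (498,158). Its measured angle is -21.6° against a heading of -19.9°. The other things stand where they were, and the arm is clear.

```bash
python3 -c "
from h import *
print(finish_job())"
```

```text
the job is handed in; nothing more can be done
None
```

The larger grey counter is back at zero: three single anticlockwise clicks brought its fin in line with the pointer (within about 2° in the top view), nothing else visibly moved, and the job was handed in at about 12 s.

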